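# Free the dried clay watermelon slice from its plaster mould

## Robot

A 6-joint arm with a two-finger parallel gripper is mounted at the origin on the work surface. World frame = base frame: x ahead of the robot, y to its left, z up, the work surface at z = 0. Lengths are in mm, angles in rad, forces in N, time in s.
With the tool pointing down it reaches from about 350 to 875 mm from the base axis. Payload 4.2 kg.
Tool frame: the origin (TCP) lies on the mounting face of the last link; the fingertips stand 173 mm ahead of it and the grasp point (between the pads) lies 155 mm ahead of it; z points along the fingers, y is the direction in which the jaws open and shut (so a half turn about z gives the same grasp; the last joint's range is limited). The gripper opens to 85 mm and grips with 20 to 120 N. Pads are 22 mm wide; open, the fingers measure 114 mm over their backs; the gripper's body (76 mm by 85 mm) begins 54 mm behind the grasp point. The pads swing forward as they close: fully open they stand 13 mm farther back than shut.
Start: joints at [-0.956, 0.385, 0.008, 0, -1.194, -0.259], TCP at [217.727, -585.828, 404.712] pointing down, gripper open.
Joint ranges: [-3.14, 3.14], [-1.21, 2.06], [-1.07, 1.41], [-3.16, 2.05], [-2.99, -0.16], [-3.1, 3.1]. Speed limits (rad/s): [2.79, 2.79, 3.14, 3.14, 3.14, 3.14].

## Interface

Orientations are given as a unit quaternion [x, y, z, w].
In Python, from bench import arm gives the robot as it stands. The module is installed in compiled form; this text tells all that it offers.
- The arm moves only by the tool play_rows, never from a script. Its argument "moves" is a list of rows, each a list of 3 entries, a list of its own where there are three numbers: the shift along the world's x, y, z in units of 30 cm (1.0 is 30 cm), then the turn about the world's z in units of 30 degrees (1.0 is 30 degrees), then the gripper's target within -1 to 1 (shut at 1, half-way at 0, fully open at -1). In form: [[[x, y, z], turn, jaw], ...]. A call has 1 to 12 rows; each row is the pose to reach, as a shift and turn from the pose measured when the call began; what a row does not reach only later rows make up. A row lasts 1/8 s, in which the tool goes at most 62.5 mm and 10.7 degrees, less where a joint would pass 70% of its speed; a pose out of reach is approached as far as the arm can. A call with a number of a shift or a turn outside -1 to 1 is refused whole. A call with a gripper value outside its range is refused whole. The fingers move at their own pace and stop on an object; the grip force is fixed at half the most. Time passes only in rows, so rows that repeat a pose let the fingers close. It gives the time, the measured TCP pose, the force and the opening at its end, in the units of the state.
- arm.read_state(): the state, without advancing time (a new reading comes with each control period).
- arm.get_image(name): name is "scene" or "top" or "wrist"; returns a dict with "pixels" (480x640x3 uint8, red, green, blue), "vfov" (degrees; the focal length in pixels is half the picture's height over the tangent of half this angle, whatever the lens; pixels are square), "cx", "cy" (the principal point, pixels), "xyz" and "rotation" of the camera in the world. Camera axes: x right, y up, looking along -z (the intrinsics and any distortion apply to the point x, -y, -z); pixel columns grow to the right and rows downward; lengths in mm; the calibration is good to about 2 mm. The wrist camera is an equidistant fisheye: a pixel r from the principal point sees the ray r / f radians off the axis. A picture is of the moment at which its call begins. There is no depth.
- arm.job_done(): hands the job in, once; it reports no verdict.
Trained networks look in a picture, given as the dict that the camera call returned (one of the last four; its "shot" number tells which), for a name from the list of things; names that differ only in an ending like _2 or _b are one class to them, and where a whole thing is asked for, a point or a joint stands for the part that bears it (a point fixed in the world has none). Each returns a list of dicts, best first, with "conf" (0 to 1); they miss things now and then, are a little off and sometimes report something else, mostly with a low value. They report only what shows in the picture. A call takes as long as a camera call. They do not tell look-alikes from the thing itself.
- arm.look_for(name, picture): "centre" ([x, y, z] in mm, in world coordinates, good to about 4 mm: the middle of the surface that is visible of it).
The state is a dict: "clock": time; "joints": joint angles; "joint_vel": joint speeds; "joint_efforts": joint torques, N m; "position": TCP position; "ee_rot": TCP orientation; "contact_force": force on the tool from outside, world axes, zero at the start; "wrist_torque": the same for the moment, N m; "gripper_width": finger opening in mm.
Only numpy, scipy, OpenCV 4.12 (cv2) and the standard library are available. Lean on these libraries where they do the work, as an engineer would, in place of code of your own. Each camera call takes 0.05 s, during which the arm holds its last target.

## Task

The clay watermelon slice in the long plaster mould has dried and shrunk loose: get it out of the mould and stand it, rind down, on the free half of the wooden drying board, side by side with the slice that already stands there. It is unfired and chips easily, so do not press it hard against the mould and set it down on the board gently. Leave both moulds standing where they are, and do not disturb the medallion in the square mould, the other slice or the toys around.

Things in the scene. Friction and masses are not known exactly. Their poses are not given: they have to be found in the camera images.
- slice_mid (a point): Middle of the dried clay watermelon slice, half-way up (33.5 mm above its foot). A solid terracotta half disc of radius 68 mm: 136 mm long (x), 46 mm thick (y), 67 mm tall (z, up). Round rind below with a flat foot 23 mm long on which it stands by itself; flat cut face 136 x 46 mm on top. About 0.45 kg. At the start it lies foot down in the long mould
- slice_face (a point): Middle of that slice's cut face, 33.5 mm above slice_mid. At the start 2.5 mm below the rim: nothing stands out to be gripped. Pressing the face down near one end, about 50 mm from here, with 4 to 15 N turns the slice in its round pocket: that end sinks, the other rises. Pressed within 30 mm of the middle it jams. Dry friction keeps it as turned, up to 35 degrees at least
- mould_mouth (a point): Middle of the pocket's mouth of the long plaster mould, level with its rim, 90 mm above the counter. A loose block 200 mm long (x), 110 mm wide (y), 90 mm tall (z up), 1.9 kg. The pocket is a half round of radius 70.5 mm about this point: 141 mm long at the rim, 69.5 mm deep, 50 mm wide, with 30 mm walls on both long sides; the slice has 2 mm of play all round
- board: Wooden drying board, fixed on the counter, 240 mm (x) by 200 mm (y), its top 22 mm above the counter. Origin on the counter under its centre, z up. The half with y below 0 carries the other slice (centred at y = -52 mm, lengthwise along x); the half with y above 0 is free: the middle of that half is at y = +50 mm
- slice2_mid (a point): Middle of the other, equal clay slice, which stands loose on the board lengthwise along the board's x, half-way up (33.5 mm). Leave it standing
- mould2: Square plaster mould 130 x 130 x 45 mm, loose, with a round pocket; origin under its centre. Leave it alone
- medallion: Round clay medallion, 80 mm across and 16 mm thick, lying in the square mould's round pocket; origin under its centre. Leave it alone
- bell: Brass hand bell with wooden handle, 80 mm across, 130 mm tall, loose; origin under its centre. Leave it alone
- skull: Clay skull painted with flowers, 84 mm wide, 108 mm tall, loose; origin under its centre. Leave it alone
- donkey: Miniature clay donkey with two side baskets, 140 mm long, 120 mm tall, loose; origin on the counter under its middle. Leave it alone
- star: Star-shaped tin candle holder with a candle, 124 mm across, 104 mm tall, loose; origin under its centre. Leave it alone
There are look-alikes about, which are no part of the job. Leave any purple look-alike of the part that bears mould_mouth alone. What is shaped like the part that bears slice_mid but blue is not meant.

How it is judged (in metres and radians):
On the way:
1. the slice is lifted clear of its mould (z of slice_mid in the frame of mould_mouth above 0.06 m), for 0.1 s.
At the end, for the whole second after the job is handed in: The slice stands at rest and released on its foot on the free half of the board: upright within 8.5 degrees, its middle within 60 mm of the board's middle lengthwise and 5 to 90 mm into the free half, lengthwise along the board's x within 26 degrees (angle between slice_mid's own z axis and vertical below 0.15 rad and z of slice_mid in the frame of board between 0.045 and 0.065 m and x of slice_mid in the frame of board between -0.06 and 0.06 m and y of slice_mid in the frame of board between 0.005 and 0.09 m and angle between the x axis of slice_mid and the x axis of board, either way round below 0.45 rad and linear speed of slice below 0.02 m/s and angular speed of slice below 0.2 rad/s); the robot touches nothing.
It fails at once if the slice is pressed against its mould, or set down or dropped on the board, with more than 50 N (it chips) (contact force between slice and mould above 50 N or contact force between slice and board above 50 N).
It fails at once if the long mould is tipped or shoved more than 40 mm (angle between mould_mouth's own z axis and vertical above 0.15 rad or distance of mould_mouth from where it was at the start of the episode above 0.04 m).
It fails at once if the square mould or its medallion is moved more than 25 mm (distance of any of mould2, medallion from where it was at the start of the episode above 0.025 m).
It fails at once if the other slice is moved more than 25 mm or knocked over (distance of slice2_mid from where it was at the start of the episode above 0.025 m or angle between slice2_mid's own z axis and vertical above 0.4 rad).
It fails at once if one of the toys (bell, skull, donkey, candle holder) is moved more than 30 mm (distance of any of bell, skull, donkey, star from where it was at the start of the episode above 0.03 m).
It also fails if it takes over 64 s, if anything falls off the work surface, if the arm or the gripper's body presses on something with over 40 N, if the wrist force passes 120 N, or if a joint passes its speed limit or range.

## Working session

There is one attempt and no reset: what is moved stays moved. The work goes in short steps, Python scripts to look and compute and a tool call to move; the robot and the scene stay as the last step left them, time stands still between calls to the robot, and variables do not carry over. Pictures are saved under pics/ and viewed, and the job is handed in when it is done.

Besides the shell and the picture viewer there is one more tool, called after "Call:" as name([rows], argument=value, ...), one row to a line, values as JSON. play_rows: Moves the arm, as the interface text tells. Shifts and turns lie within -1 to 1; 1 stands for 30 cm of shift or 30 degrees of turn. Its arguments: {"type":"object","properties":{"moves":{"type":"array"}},"required":["moves"]}

```bash
mkdir -p pics
cat > h.py <<'E'
from bench import arm
import numpy as np, cv2
def shot(cam,name=None):
    p=arm.get_image(cam)
    if name: cv2.imwrite(f'pics/{name}.png',cv2.cvtColor(p['pixels'],cv2.COLOR_RGB2BGR))
    return p
def R(p):
    r=np.array(p['rotation'],float)
    if r.size==4:
        from scipy.spatial.transform import Rotation as Q
        return Q.from_quat(r).as_matrix()
    return r.reshape(3,3)
def f(p): return 240/np.tan(np.radians(p['vfov'])/2)
def pix2plane(p,u,v,z):
    d=R(p)@np.array([(u-p['cx'])/f(p),-(v-p['cy'])/f(p),-1]); o=np.array(p['xyz'])
    return o+d*(z-o[2])/d[2]
def proj(p,X):
    c=R(p).T@(np.array(X,float)-np.array(p['xyz'])); return p['cx']+f(p)*c[0]/-c[2], p['cy']-f(p)*c[1]/-c[2]
E
python3 - <<'E'
from h import *
for c in ['scene','top','wrist']:
    p=shot(c,c+'0'); print(c,{k:v for k,v in p.items() if k!='pixels'})
    for n in ['slice_mid','slice_face','mould_mouth','board','slice2_mid','mould2','bell','skull','donkey','star']:
        print(n,[(np.round(d['centre']).tolist(),round(d['conf'],2)) for d in arm.look_for(n,p)])
print(arm.read_state())
E
```

```text
scene {'vfov': 45.75555858217089, 'cx': 320.52563953731067, 'cy': 237.49824275967705, 'xyz': array([1154.41869535,  630.59510032, 1247.0848809 ]), 'rotation': array([0.11767179, 0.29446161, 0.87125942, 0.3746368 ]), 'shot': 1}
slice_mid [([505.0, 19.0, 86.0], 0.94), ([302.0, -214.0, 68.0], 0.82), ([560.0, -326.0, 86.0], 0.68), ([781.0, 1.0, 95.0], 0.39)]
slice_face [([504.0, 22.0, 92.0], 0.78), ([303.0, -217.0, 69.0], 0.55)]
mould_mouth [([542.0, 43.0, 92.0], 0.86), ([323.0, 246.0, 79.0], 0.58)]
board [([563.0, -271.0, 23.0], 0.68), ([542.0, 42.0, 88.0], 0.34)]
slice2_mid [([559.0, -326.0, 86.0], 0.89)]
mould2 [([545.0, 311.0, 51.0], 0.79)]
bell [([715.0, 385.0, 44.0], 0.73), ([505.0, 21.0, 90.0], 0.52)]
skull [([776.0, 2.0, 95.0], 0.75), ([508.0, 17.0, 86.0], 0.25)]
donkey [([771.0, 189.0, 74.0], 0.77), ([546.0, 314.0, 49.0], 0.59)]
star [([784.0, -147.0, 2.0], 0.76)]
top {'vfov': 53.572493706207666, 'cx': 316.6810558837138, 'cy': 240.5978606129097, 'xyz': array([ 456.54967302,   16.6909106 , 1136.82235911]), 'rotation': array([-0.01262837,  0.03449936,  0.71115063, -0.70207913]), '
[... 1029 characters left out ...]
rray([-9.56391326e-01,  3.84727205e-01,  7.87132955e-03, -1.24074946e-05,
       -1.19396064e+00, -2.58586912e-01]), 'joint_vel': array([-1.27706405e-03, -1.64455273e-03,  3.44235040e-05,  9.17270683e-04,
        9.12732908e-04,  1.12064999e-03]), 'joint_efforts': array([ 4.23053971e-04, -3.92085993e+01,  1.88620216e+01,  4.19077322e+00,
       -2.80965132e-04, -3.54895249e-06]), 'position': array([ 217.7352044 , -585.82785639,  404.68255074]), 'ee_rot': array([-1.76969763e-01,  9.84216289e-01,  1.15851204e-05,  9.60705735e-07]), 'contact_force': array([-0.27761444, -0.03116062,  0.21731774]), 'wrist_torque': array([ 0.00843419, -0.03558714,  0.02279227]), 'gripper_width': 85.35671969866998}
```

View pics/scene0.png

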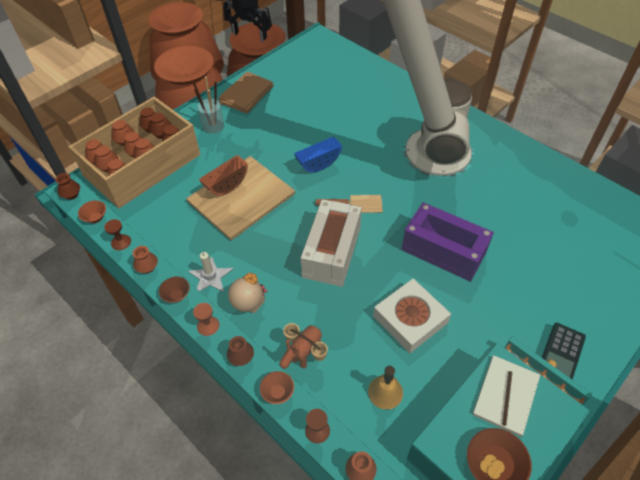

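View pics/top0.png

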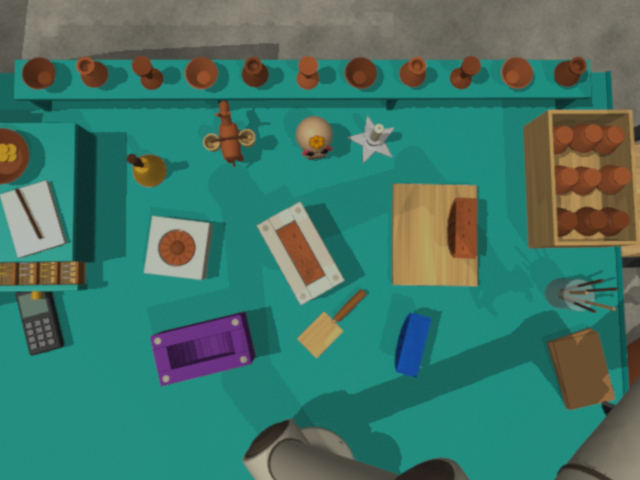

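Run:
```python
import cv2
a=cv2.imread('pics/top0.png')
cv2.imwrite('pics/c1.png',cv2.resize(a[195:310,250:350],None,fx=5,fy=5,interpolation=cv2.INTER_CUBIC))
cv2.imwrite('pics/c2.png',cv2.resize(a[175:295,385:490],None,fx=5,fy=5,interpolation=cv2.INTER_CUBIC))
```

```text
(no output)
```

View pics/c1.png

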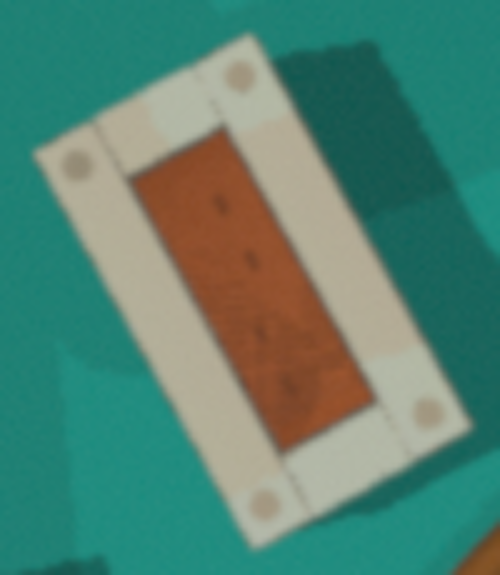

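View pics/c2.png

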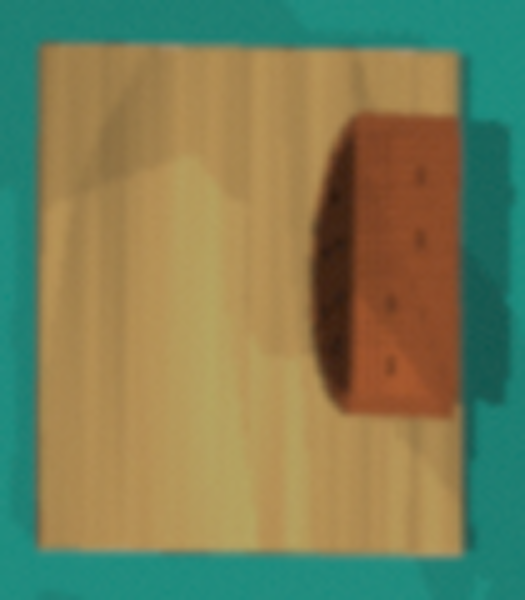

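Run:
```python
from h import *
import pickle
p=arm.get_image('top')
def g(L,ox,oy,z): return np.array([pix2plane(p,ox+u/5-.4,oy+v/5-.4,z) for u,v in L])
for n,L,ox,oy,z in [('mould',[(34,153),(252,34),(472,430),(253,550)],250,195,90),('slice',[(130,178),(224,127),(374,403),(282,452)],250,195,87.5),('board',[(40,44),(462,48),(467,556),(40,552)],385,175,22),('s2',[(356,114),(463,117),(457,417),(350,411)],385,175,89)]:
    P=g(L,ox,oy,z); c=P.mean(0); 
    a=(P[0]+P[1]-P[2]-P[3])/2; b=(P[0]+P[3]-P[1]-P[2])/2
    print(n,c.round(1),'len',np.hypot(*a[:2]).round(1),np.degrees(np.arctan2(a[1],a[0])).round(1),'wid',np.hypot(*b[:2]).round(1),np.degrees(np.arctan2(b[1],b[0])).round(1))
from scipy.spatial.transform import Rotation as Q
print(Q.from_quat(arm.read_state()['ee_rot']).as_matrix().round(3))
```

```text
mould [499.9  20.6  90. ] len 199.7 28.3 wid 109.6 118.0
slice [500.5  20.8  87.5] len 138.6 28.1 wid 46.6 117.6
board [ 542.6 -299.6   22. ] len 241.7 -1.5 wid 202.9 88.8
s2 [ 551.9 -350.4   89. ] len 134.1 -3.2 wid 48.3 87.0
[[-0.937 -0.348 -0.   ]
 [-0.348  0.937 -0.   ]
 [ 0.    -0.    -1.   ]]
```

Candidates for the slice are the terracotta one in the white mould (top view 300,252), the one on the board (465,228) and the blue one (413,345). I choose the one in the white mould. The purple mould at (203,348) is a look-alike. The close crop confirms a brown cut face with its corners inside the white mould, lying at about 28°.

Plan: press the near end with the closed fingers, then grip the risen far end.

Call:
play_rows([
  [[0.1,0.2,0],0.1,1],
  [[0.2,0.4,0],0.257,1],
  [[0.3,0.6,0],0.257,1],
  [[0.4,0.8,0],0.257,1],
  [[0.5,0.97,0],0.257,1],
  [[0.5,0.97,0],0.257,1],
])

```text
clock: 2.45
position: [368.8, -292.3, 405.3]
ee_rot: [-0.245, 0.97, -0.0, 0.001]
contact_force: [0.4, -0.3, 0.3]
gripper_width: 0.3
```

Call:
play_rows([
  [[0.06,0.2,0],0,1],
  [[0.12,0.4,0],0,1],
  [[0.18,0.6,0],0,1],
  [[0.24,0.8,0],0,1],
  [[0.294,0.966,0],0,1],
  [[0.294,0.966,-0.15],0,1],
  [[0.294,0.966,-0.3],0,1],
  [[0.294,0.966,-0.4],0,1],
  [[0.294,0.966,-0.4],0,1],
])

```text
clock: 3.58
position: [456.6, -3.1, 283.5]
ee_rot: [-0.244, 0.97, -0.001, -0.002]
contact_force: [0.7, -0.6, 0.6]
gripper_width: -0.3
```

Run:
```python
from h import *
p=shot('scene','s1');a=cv2.imread('pics/s1.png')
cv2.imwrite('pics/c3.png',cv2.resize(a[120:300,260:420],None,fx=3.3,fy=3.3,interpolation=cv2.INTER_CUBIC))
shot('wrist','w1')
s=arm.read_state();print(s['position'],s['contact_force'])
```

```text
[457.72343255  -2.73311861 286.12911325] [0.37369833 0.95512108 0.5353753 ]
```

View pics/c3.png

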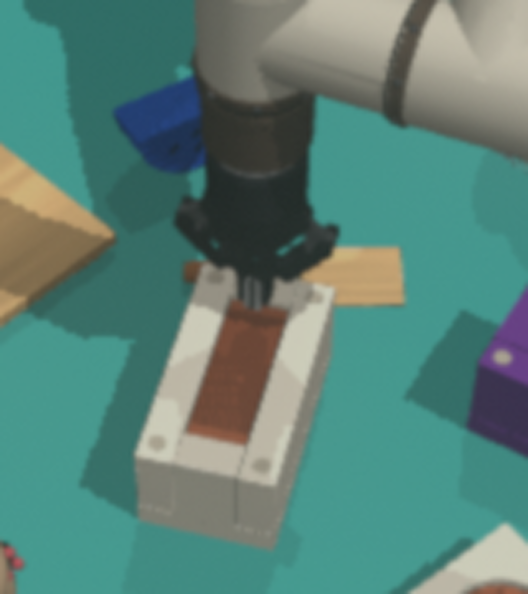

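View pics/w1.png

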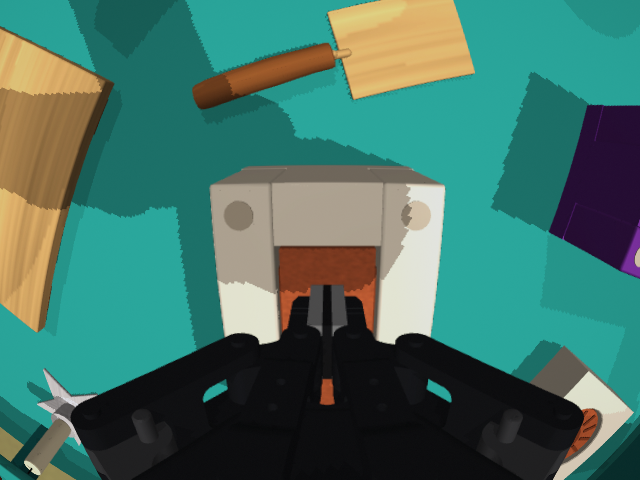

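Call:
play_rows([
  [[0,0,-0.04],0,1],
  [[0,0,-0.07],0,1],
  [[0,0,-0.08],0,1],
  [[0,0,-0.087],0,1],
  [[0,0,-0.094],0,1],
  [[0,0,-0.1],0,1],
])

```text
clock: 4.42
position: [457.6, -2.9, 256.4]
ee_rot: [-0.245, 0.97, -0.001, 0.001]
contact_force: [-1.5, -1.1, 2.9]
gripper_width: 0.3
```

Call:
play_rows([
  [[0,0,-0.01],0,1],
  [[0,0,-0.018],0,1],
  [[0,0,-0.026],0,1],
  [[0,0,-0.034],0,1],
])

```text
clock: 4.92
position: [458.3, -2.6, 246.5]
ee_rot: [-0.245, 0.969, -0.001, 0.002]
contact_force: [0.6, 0.0, 5.7]
gripper_width: -0.1
```

Run:
```python
from h import *
p=shot('scene','s2');a=cv2.imread('pics/s2.png')
cv2.imwrite('pics/c4.png',cv2.resize(a[160:300,280:400],None,fx=4,fy=4,interpolation=cv2.INTER_CUBIC))
s=arm.read_state();print(s['position'],s['contact_force'])
```

```text
[458.33886152  -2.51719885 246.31717187] [ 1.34438315 -0.86850698  4.63673176]
```

View pics/c4.png

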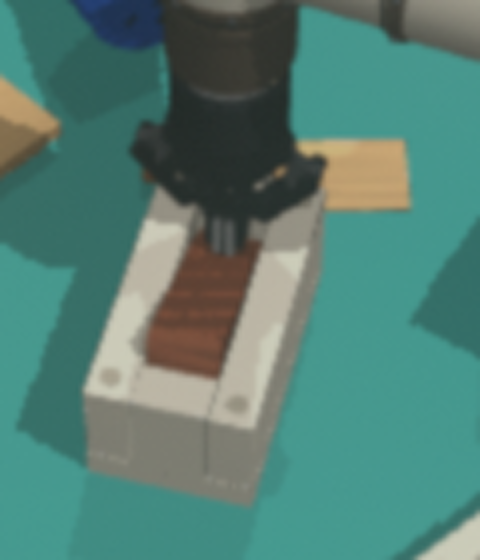

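Call:
play_rows([
  [[0,0,-0.01],0,1],
  [[0,0,-0.02],0,1],
  [[0,0,-0.03],0,1],
  [[0,0,-0.037],0,1],
  [[0,0,-0.037],0,1],
])

```text
clock: 5.6
position: [458.6, -2.4, 235.1]
ee_rot: [-0.245, 0.969, -0.001, 0.003]
contact_force: [-0.6, 0.3, 1.1]
gripper_width: -0.2
```

Call:
play_rows([
  [[0,0,0.1],0,1],
  [[0,0,0.25],0,1],
  [[0,0,0.4],0,0],
  [[-0.15,-0.1,0.5],0,-1],
  [[-0.3,-0.2,0.5],0,-1],
  [[-0.3,-0.2,0.5],0,-1],
])

```text
clock: 6.35
position: [365.5, -63.7, 384.8]
ee_rot: [-0.244, 0.97, 0.0, 0.003]
contact_force: [0.6, 0.8, 0.1]
gripper_width: 72.4
```

Run:
```python
from h import *
p=shot('scene','s3');a=cv2.imread('pics/s3.png')
q=shot('top','t3');b=cv2.imread('pics/t3.png')
A=cv2.resize(a[180:300,280:380],None,fx=4,fy=4,interpolation=cv2.INTER_CUBIC)
B=cv2.resize(b[190:310,250:350],None,fx=4,fy=4,interpolation=cv2.INTER_CUBIC)
cv2.imwrite('pics/c5.png',np.hstack([A,B]))
```

```text
(no output)
```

View pics/c5.png

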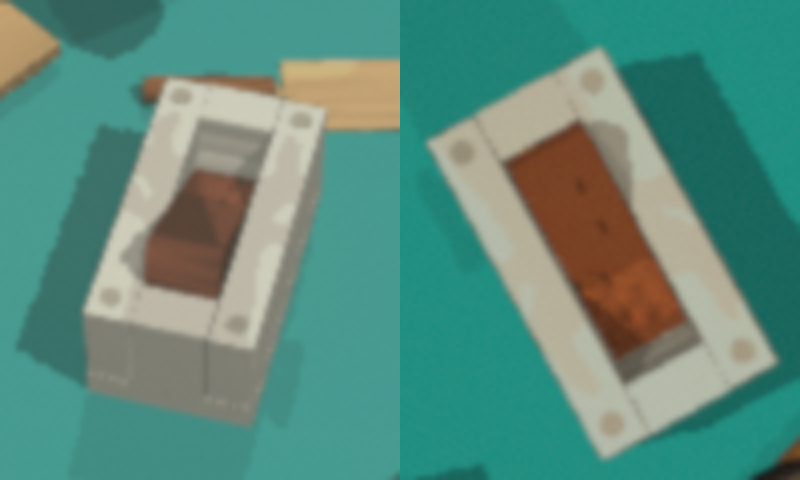

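Run:
```python
from h import *
O=np.array([500.2,20.7,90]);a=np.radians(28.1);u=np.array([np.cos(a),np.sin(a),0]);v=np.array([-np.sin(a),np.cos(a),0]);z=np.array([0,0,1.])
for cam,(x0,y0) in [('scene',(280,180)),('top',(250,190))]:
    p=arm.get_image(cam); out=[]
    for th in (30,35,38):
        t=np.radians(th); e=np.cos(t)*u+np.sin(t)*z; n=-np.sin(t)*u+np.cos(t)*z
        img=cv2.cvtColor(p['pixels'],cv2.COLOR_RGB2BGR)[y0:y0+120,x0:x0+100]; img=cv2.resize(img,None,fx=4,fy=4,interpolation=cv2.INTER_CUBIC)
        P=np.array([[ (np.array(proj(p,O-1.5*z+sx*68*e-0.5*n+sy*23*v))-[x0,y0]+.5)*4] for sx,sy in [(1,1),(1,-1),(-1,-1),(-1,1)]]).astype(int).reshape(-1,1,2)
        cv2.polylines(img,[P],True,(255,255,0),1); out.append(img)
    cv2.imwrite(f'pics/ov_{cam}.png',cv2.resize(np.hstack(out),(800,320)))
```

```text
(no output)
```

View pics/ov_scene.png

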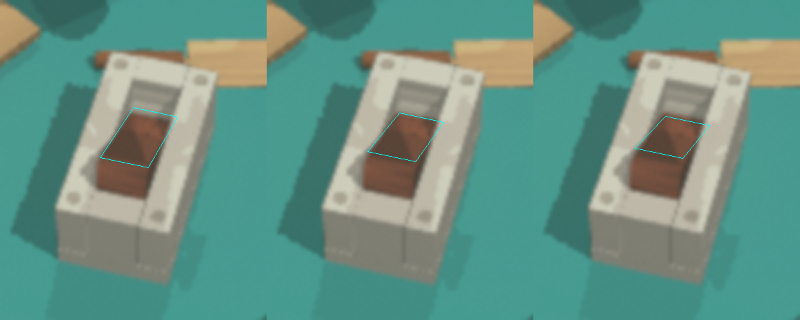

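View pics/ov_top.png

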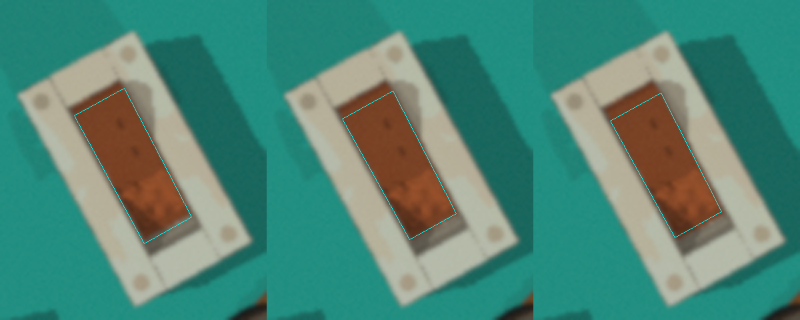

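Call:
play_rows([
  [[0.17,0.1,0],0,-1],
  [[0.34,0.2,0],0,-1],
  [[0.5,0.3,0],0,-1],
  [[0.581,0.352,-0.1],0,-1],
  [[0.581,0.352,-0.25],0,-1],
  [[0.581,0.352,-0.25],0,-1],
  [[0.581,0.352,-0.25],0,-1],
])

```text
clock: 7.42
position: [544.5, 44.0, 310.8]
ee_rot: [-0.246, 0.969, -0.001, 0.003]
contact_force: [-0.1, -0.4, 0.2]
gripper_width: 85.4
```

Run:
```python
from h import *
shot('wrist','w4');s=arm.read_state();print(s['position'],s['gripper_width'])
```

```text
[544.43311475  43.84505428 311.61981833] 85.32731407071981
```

View pics/w4.png

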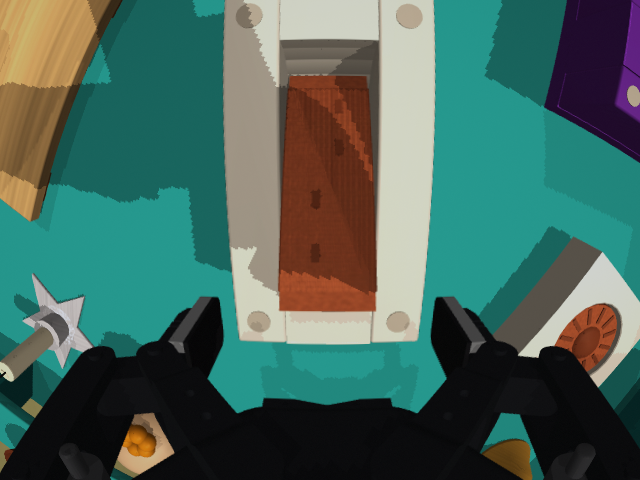

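Call:
play_rows([
  [[-0.01,-0.005,-0.06],0,-1],
  [[-0.012,-0.006,-0.11],0,-1],
  [[-0.012,-0.006,-0.14],0,-1],
  [[-0.012,-0.006,-0.159],0,-1],
  [[-0.012,-0.006,-0.159],0,-0.5],
])

```text
clock: 8.1
position: [540.9, 42.1, 263.7]
ee_rot: [-0.246, 0.969, -0.001, 0.004]
contact_force: [-0.0, 0.6, -0.3]
gripper_width: 69.7
```

Run:
```python
from h import *
shot('wrist','w5');s=arm.read_state();print(s['position'],s['gripper_width'],s['contact_force'])
```

```text
[541.04693966  42.12439804 264.0628352 ] 64.48645756810983 [0.87827956 0.41192884 0.33401308]
```

View pics/w5.png

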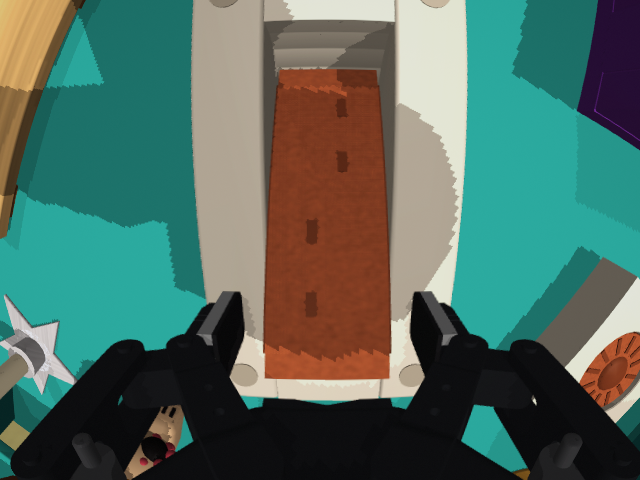

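Centred: the fingers' inner edges at columns 242 and 412 straddle the slice's end at 265–390. Closing gently.

Call:
play_rows([
  [[0,0,0],0,-0.2],
  [[0,0,0],0,0],
  [[0,0,0],0,0],
  [[0,0,0],0,0.5],
  [[0,0,0],0,1],
  [[0,0,0],0,1],
  [[0,0,0],0,1],
])

```text
clock: 9.02
position: [541.3, 42.2, 264.6]
ee_rot: [-0.246, 0.969, -0.001, 0.005]
contact_force: [-0.7, 0.5, 4.4]
gripper_width: 44.9
```

Call:
play_rows([
  [[0,0,0.01],0,1],
  [[0,0,0.03],0,1],
  [[0,0,0.06],0,1],
  [[0,0,0.1],0,1],
])

```text
clock: 9.52
position: [541.1, 42.2, 294.9]
ee_rot: [-0.246, 0.969, -0.001, 0.004]
contact_force: [1.3, -0.4, -3.2]
gripper_width: 45.1
```

Run:
```python
from h import *
p=shot('scene','s6');a=cv2.imread('pics/s6.png')
cv2.imwrite('pics/c6.png',cv2.resize(a[120:300,260:420],None,fx=3.3,fy=3.3,interpolation=cv2.INTER_CUBIC))
s=arm.read_state();print(s['position'],s['gripper_width'],s['contact_force'],s['wrist_torque'])
```

```text
[541.81105264  42.31552126 297.02599865] 45.09872369936015 [ 0.78626234  0.62290412 -2.33287547] [ 0.0608849  -0.13796786  0.01044819]
```

View pics/c6.png

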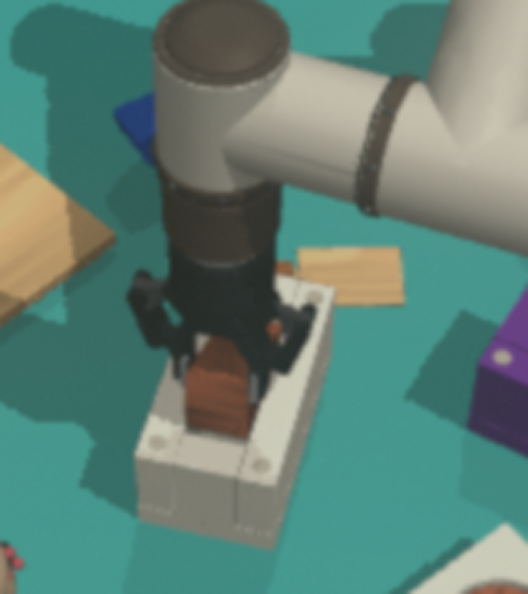

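Call:
play_rows([
  [[0,0,0.06],0,1],
  [[0,0,0.14],0,1],
  [[0,0,0.24],0,1],
  [[0,0,0.33],0,1],
  [[0,0,0.33],0,1],
])

```text
clock: 10.2
position: [542.1, 42.4, 398.6]
ee_rot: [-0.246, 0.969, -0.001, 0.01]
contact_force: [0.2, -0.1, -4.6]
gripper_width: 44.9
```

Run:
```python
from h import *
p=shot('scene','s7');a=cv2.imread('pics/s7.png')
cv2.imwrite('pics/c7.png',cv2.resize(a[120:300,260:420],None,fx=3.3,fy=3.3,interpolation=cv2.INTER_CUBIC))
shot('wrist','w7')
s=arm.read_state();print(s['position'],s['gripper_width'],s['contact_force'],s['wrist_torque'])
```

```text
[541.25961445  42.23350547 395.18278264] 44.71924888750338 [ 0.04145093 -0.35063167 -4.33519038] [0.02439409 0.02316436 0.05445074]
```

View pics/c7.png

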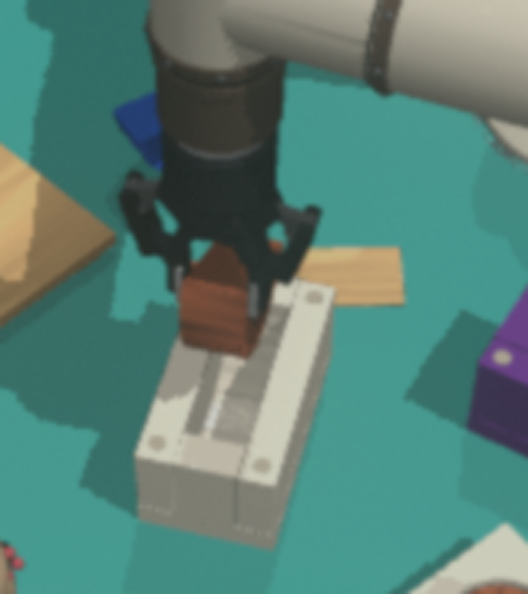

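View pics/w7.png

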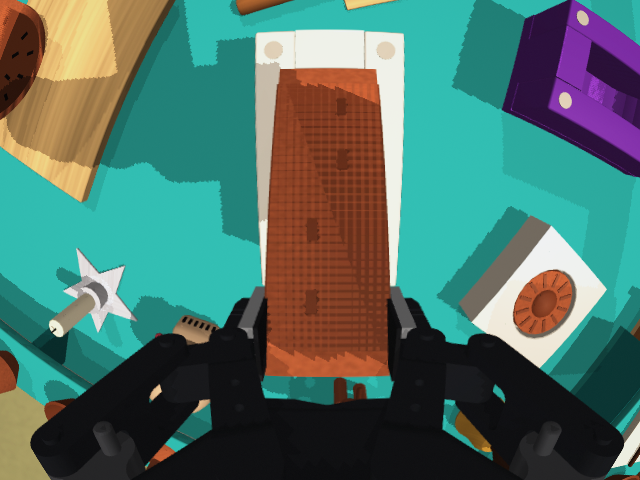

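Call:
play_rows([
  [[0.01,-0.1,0],-0.1,1],
  [[0.02,-0.25,0],-0.35,1],
  [[0.04,-0.42,0],-0.65,1],
  [[0.05,-0.6,0],-0.85,1],
  [[0.07,-0.78,0],-0.99,1],
  [[0.08,-0.9,0],-0.99,1],
  [[0.08,-0.968,0],-0.99,1],
  [[0.08,-0.968,-0.1],-0.99,1],
  [[0.08,-0.968,-0.22],-0.99,1],
  [[0.08,-0.968,-0.3],-0.99,1],
  [[0.08,-0.968,-0.33],-0.99,1],
  [[0.08,-0.968,-0.33],-0.99,1],
])

```text
clock: 11.8
position: [565.3, -247.9, 295.6]
ee_rot: [0.01, 1.0, -0.002, 0.005]
contact_force: [0.0, -0.2, -3.6]
gripper_width: 45.0
```

Run:
```python
from h import *
p=shot('scene','s8');a=cv2.imread('pics/s8.png')
cv2.imwrite('pics/c8.png',cv2.resize(a[80:260,160:340],None,fx=3.2,fy=3.2,interpolation=cv2.INTER_CUBIC))
shot('wrist','w8')
s=arm.read_state();print(s['position'],s['ee_rot'],s['gripper_width'],s['contact_force'],s['wrist_torque'])
```

```text
[ 565.74252551 -248.09253646  297.26243732] [ 0.01048777  0.9999205  -0.00235855  0.0065903 ] 45.13369318168531 [ 0.71102177 -0.82081707 -2.76373246] [-0.05738741 -0.08597432  0.01861319]
```

View pics/c8.png

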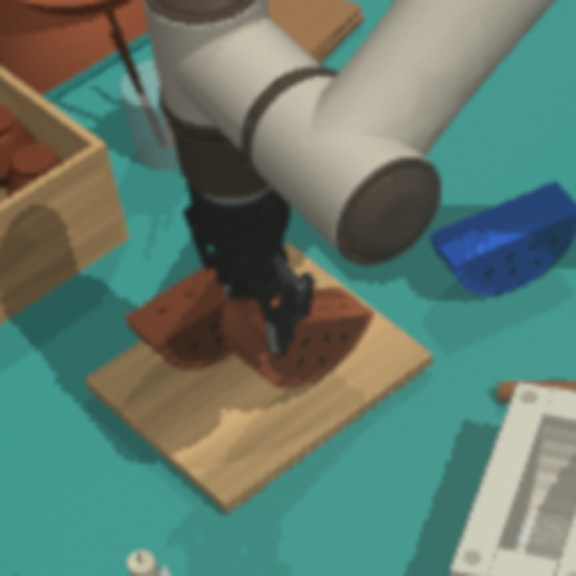

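View pics/w8.png

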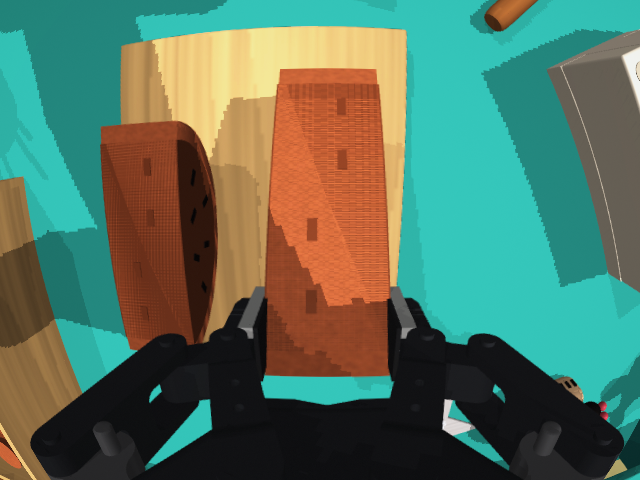

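Call:
play_rows([
  [[0,0.015,-0.03],0,1],
  [[0,0.025,-0.06],0,1],
  [[0,0.025,-0.08],0,1],
  [[0,0.025,-0.09],0,1],
  [[0,0.025,-0.095],0,1],
  [[0,0.025,-0.095],0,1],
])

```text
clock: 12.65
position: [565.8, -240.7, 268.8]
ee_rot: [0.011, 1.0, -0.002, 0.007]
contact_force: [-0.5, -0.6, -3.4]
gripper_width: 44.9
```

Call:
play_rows([
  [[0,0,-0.004],0,1],
  [[0,0,-0.007],0,1],
  [[0,0,-0.01],0,1],
  [[0,0,-0.01],0,1],
])

```text
clock: 13.15
position: [566.0, -240.7, 266.4]
ee_rot: [0.01, 1.0, -0.003, 0.007]
contact_force: [-0.0, 0.6, 0.6]
gripper_width: 44.9
```

Call:
play_rows([
  [[0.007,0,-0.004],0,1],
  [[0.015,0,-0.009],0,1],
  [[0.015,0,-0.009],0,1],
])

```text
clock: 13.52
position: [570.8, -240.7, 264.4]
ee_rot: [0.01, 1.0, -0.003, 0.007]
contact_force: [-1.5, 0.4, 5.3]
gripper_width: 45.0
```

Call:
play_rows([
  [[0.008,0,-0.004],0,1],
  [[0.016,0,-0.009],0,1],
  [[0.024,0,-0.013],0,1],
  [[0.024,0,-0.013],0,1],
])

```text
clock: 14.02
position: [578.5, -240.9, 260.5]
ee_rot: [0.01, 1.0, -0.003, 0.008]
contact_force: [-1.7, -0.4, 4.4]
gripper_width: 44.9
```

Run:
```python
from h import *
shot('wrist','w9')
s=arm.read_state();print(s['position'],s['contact_force'],s['wrist_torque'])
```

```text
[ 578.47649694 -240.85277493  260.54808207] [-1.05895999 -0.49103831  4.03664099] [-0.02637638  0.62315971  0.06007494]
```

View pics/w9.png

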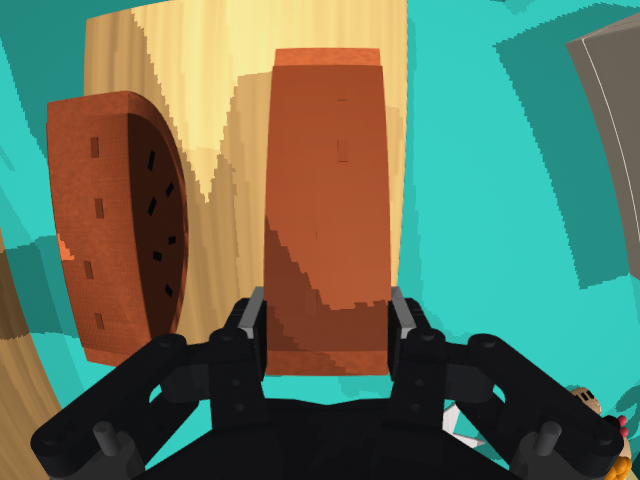

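Call:
play_rows([
  [[0.008,0,-0.005],0,1],
  [[0.016,0,-0.01],0,1],
  [[0.023,0,-0.014],0,1],
  [[0.031,0,-0.019],0,1],
  [[0.038,0,-0.024],0,1],
  [[0.045,0,-0.029],0,1],
  [[0.045,0,-0.029],0,1],
])

```text
clock: 14.95
position: [592.4, -241.0, 252.2]
ee_rot: [0.01, 1.0, -0.003, 0.009]
contact_force: [-1.5, -0.5, 4.6]
gripper_width: 45.1
```

Call:
play_rows([
  [[0.008,0,-0.005],0,1],
  [[0.016,0,-0.011],0,1],
  [[0.024,0,-0.017],0,1],
  [[0.032,0,-0.023],0,1],
  [[0.04,0,-0.029],0,1],
  [[0.048,0,-0.035],0,1],
  [[0.048,0,-0.035],0,1],
])

```text
clock: 15.82
position: [607.2, -241.1, 241.6]
ee_rot: [0.01, 1.0, -0.004, 0.009]
contact_force: [-1.0, -1.5, 3.9]
gripper_width: 44.7
```

Run:
```python
from h import *
shot('wrist','w10')
p=shot('scene','s10');a=cv2.imread('pics/s10.png')
cv2.imwrite('pics/c10.png',cv2.resize(a[80:260,160:340],None,fx=3.2,fy=3.2,interpolation=cv2.INTER_CUBIC))
s=arm.read_state();print(s['position'],s['contact_force'],s['wrist_torque'])
```

```text
[ 607.11038932 -241.13426082  241.68926422] [-0.07156023 -1.46373673  3.37032008] [-0.27410047  0.53411708  0.04800628]
```

View pics/w10.png

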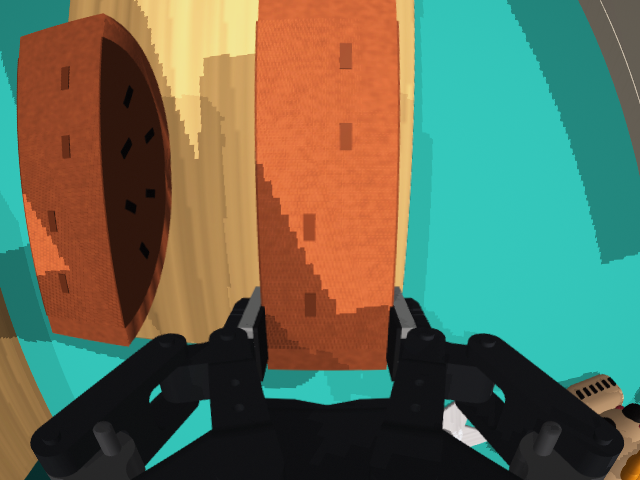

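View pics/c10.png

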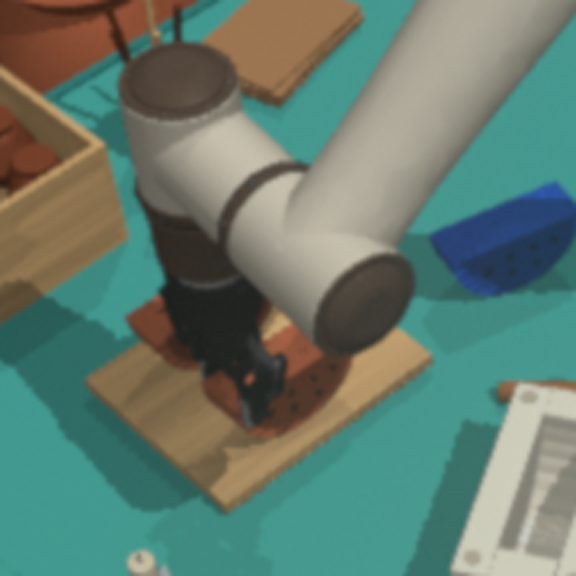

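Call:
play_rows([
  [[0.005,0,-0.004],0,1],
  [[0.01,0,-0.007],0,1],
  [[0.014,0,-0.01],0,1],
  [[0.014,0,-0.01],0,1],
])

```text
clock: 16.42
position: [611.1, -241.2, 238.4]
ee_rot: [0.01, 1.0, -0.004, 0.009]
contact_force: [-2.6, -1.3, 4.0]
gripper_width: 44.5
```

Call:
play_rows([
  [[0,0,0],0,-0.2],
  [[0,0,0],0,-0.4],
  [[0,0,0],0,-1],
  [[0,0,0],0,-1],
  [[0,0,0],0,-1],
  [[0,0,0],0,-1],
])

```text
clock: 17.18
position: [611.2, -241.2, 238.5]
ee_rot: [0.01, 1.0, -0.004, 0.009]
contact_force: [0.6, -0.2, 0.2]
gripper_width: 85.6
```

Run:
```python
from h import *
shot('wrist','w11')
s=arm.read_state();print(s['position'],s['contact_force'],s['gripper_width'])
```

```text
[ 611.1384562  -241.19526915  238.48180725] [-0.10617466 -0.07026984  0.4142635 ] 85.44221852228573
```

View pics/w11.png

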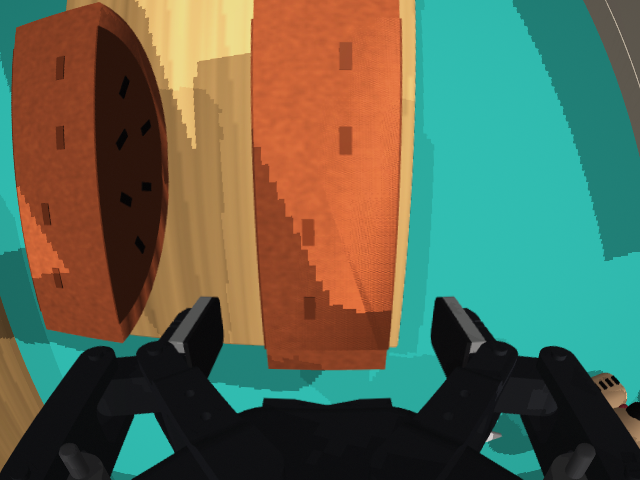

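Released, with both fingers clear of the slice (222 and 432 against its 268–388). Going straight up, then away.

Call:
play_rows([
  [[0,0,0.05],0,-1],
  [[0,0,0.15],0,-1],
  [[0,0,0.3],0,-1],
  [[0,0,0.5],0,-1],
  [[-0.1,0.2,0.6],0,-1],
  [[-0.2,0.4,0.6],0,-1],
  [[-0.35,0.6,0.6],0,-1],
  [[-0.5,0.75,0.6],0,-1],
  [[-0.5,0.75,0.6],0,-1],
])

```text
clock: 18.35
position: [458.8, -14.9, 420.1]
ee_rot: [0.009, 1.0, -0.003, 0.01]
contact_force: [0.4, 0.4, 0.9]
gripper_width: 85.0
```

Run:
```python
from h import *
p=shot('top','t12');b=cv2.imread('pics/t12.png')
q=shot('scene','s12');a=cv2.imread('pics/s12.png')
A=cv2.resize(b[170:300,380:500],(400,433),interpolation=cv2.INTER_CUBIC)
B=cv2.resize(a[140:250,170:310],(551,433),interpolation=cv2.INTER_CUBIC)
cv2.imwrite('pics/c12.png',np.hstack([A,B[:,:400]]))
for n in ['slice_mid','slice_face','slice2_mid']:
  for P in(p,q): print(n,[(np.round(d['centre']).tolist(),round(d['conf'],2)) for d in arm.look_for(n,P)])
```

```text
slice_mid [([562.0, -236.0, 89.0], 0.71), ([296.0, -227.0, 70.0], 0.59)]
slice_mid [([565.0, -228.0, 89.0], 0.97), ([325.0, -219.0, 51.0], 0.76)]
slice_face [([298.0, -224.0, 70.0], 0.86), ([561.0, -238.0, 90.0], 0.79)]
slice_face [([325.0, -219.0, 55.0], 0.88), ([564.0, -223.0, 85.0], 0.8)]
slice2_mid []
slice2_mid [([560.0, -327.0, 86.0], 0.8), ([777.0, 4.0, 96.0], 0.17)]
```

View pics/c12.png

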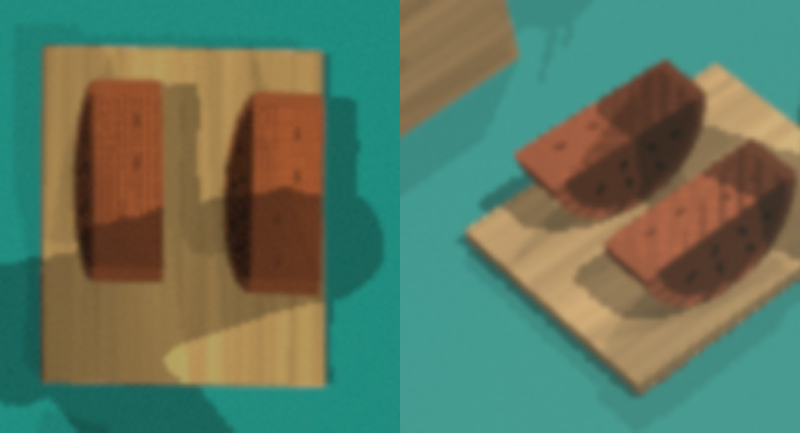

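View pics/t12.png

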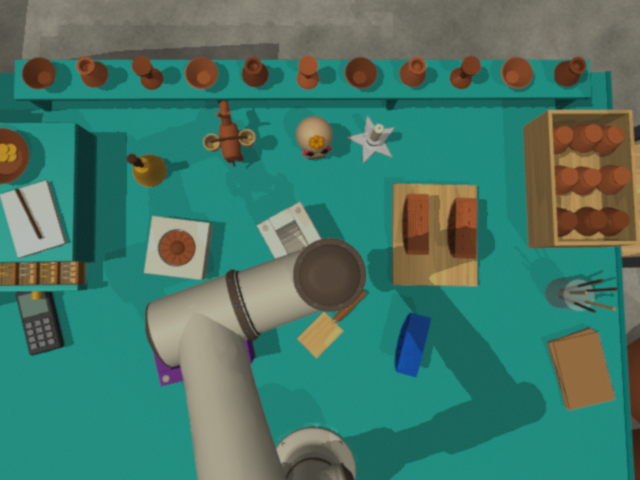

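Run:
```python
from h import *
p=arm.get_image('top');q=shot('scene')
P=np.array([pix2plane(p,380+u/3.333,170+v/3.333,89) for u,v in [(90,80),(162,80),(162,280),(92,280)]])
c=P.mean(0);a=(P[0]+P[1]-P[2]-P[3])/2
t=np.radians(-1.5);d=c[:2]-[542.6,-299.6]
print(c,np.hypot(*a[:2]),np.degrees(np.arctan2(a[1],a[0])),'board x,y',d@[np.cos(t),np.sin(t)],d@[-np.sin(t),np.cos(t)])
for X in P: print(np.round(proj(q,X),1), 'crop', (np.array(proj(q,X))-[170,140])*3.936)
old=cv2.cvtColor(cv2.imread('pics/s12.png'),cv2.COLOR_BGR2RGB)
print(np.abs(q['pixels'].astype(int)-old)[130:260,160:320].max())
```

```text
[ 561.01053527 -242.67426567   89.        ] 134.42582024752022 -1.32874892395129 board x,y 16.914084433069505 57.388158928055546
[233.1 209.3] crop [248.17302208 272.80893137]
[221.3 199.7] crop [201.87661619 235.08195358]
[259.1 173.7] crop [350.81905702 132.66841657]
[270.5 182.3] crop [395.56407038 166.55219023]
83
```

Run:
```python
from h import *
q=shot('scene');r=shot('scene')
d=np.abs(q['pixels'].astype(int)-r['pixels'])[130:260,160:320].max(2);print(d.max(),d.mean(),(d>30).sum())
arm.job_done(); s=arm.read_state();print(s['clock'],s['contact_force'])
```

```text
14 0.7433173076923076 0
the job is handed in; nothing more can be done
the job is handed in; nothing more can be done
```

I got the slice out of the long white mould and stood it, rind down, on the free half of the board. I then handed the job in at about 19 s on the robot's clock. No verdict was reported.

**How it was done:** I pressed the near end with closed fingers, with readings up to about 6 N, until the slice had turned about 35°. I gripped the raised far end, lifted it out and rolled it upright on the board in the grip. Wrist readings while setting down stayed under about 6 N. I then released it and backed off.

**Last checks:**
- **Position:** the slice is at board x ≈ +17 mm, y ≈ +57 mm, aligned with the board to within 1° and level in both views.
- **At rest:** the last two pictures before hand-in showed only camera noise. An earlier comparison differed by up to 83 grey levels around the board. I did not look into the cause, but the final pair was steady.
- **Other things:** in the final pictures the other slice, the square mould with its medallion, and the toys appear where they were. The arm partly hid the long mould at the end. It had not moved by my measurement after the pressing, and it looked in place once the slice was lifted.
- **Finder disagreement:** the top and scene views put the slice's y position 8 to 15 mm apart, and both values lie inside the allowed zone. The finder missed the other slice in the last top view, but it shows plainly in the picture.

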